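Hang three spice pots on the balance rack and leave it level

TASK

Hang the three lidded pots by their hooks on the pivoting bar of the spice rack, one at a time and alternately: first one small pot on the left half, then the large pot on the right half, then the other small pot on the left half. The pots' weights are unknown, so choose how far out each one hangs so that the bar never tips over to its stops and ends up level with all three pots hanging free. Leave the tub, the bottle opener and the egg timer where they are.

Things in the scene. Friction and masses are not known exactly. Their poses are not given: they have to be found in the camera images.
- rack: dark wooden table rack, fixed; origin at table height under the bar's pivot; x points away from the robot's side, y left along the bar, z up. Base 14 mm high, x -40 to +75, y within 120 mm. Behind the bar a post, x +48 to +66, y within 25 mm. Above the bar a shelf board with a thin brass rail and jars on it
- shelf_edge (a point): middle of the lower front edge of the shelf board over the bar: 32 mm in front of (-x) and 110 mm above the pivot; rack axes. Board 115 x 420 mm (x, y), 15 mm thick, its front rail up to 55 mm above this edge. A gripper held vertical at a hung pot's grip hits shelf or rail; lean it 25 to 45 degrees, wrist towards the rack's -x
- bar_pivot (a point): pivot of the bar, on its axis, 200 mm above the table; turns with the bar, y along it to the left, z up. Plain round steel rod, 10 mm diameter, 180 mm to either side, 18 mm end balls; black painted rings every 20 mm from 40 to 160 mm. Stop pins under it at y = +-30 mm: hang pots at least 45 mm from the pivot, and hooks of neighbours about 60 mm apart
- balance_bar (a joint): tilt of the bar (rad) about the rack's x axis: 0 level, positive with the left (+y) end up, stops at +-0.26. A weak spring centres it, 1.3 N m per rad (empty it stands level); light damping, no friction. A pot of 0.15 kg hung 100 mm from the pivot tilts it by 0.11 rad
- pot_blue: small blue pot with fixed cork lid, 55 mm across, 55 mm high, with a steel hook on top; standing on the table. Origin on its underside, straight under the hook and the centre of mass (the pot's own middle lies 2 to 4 mm in +x); z up, the sloping grip points to -x. Overall height about 182 mm. Hidden weight, 0.125 to 0.185 kg, differs from pot to pot
- pot_blue_hook (a point): point where the bar's axis lies when this hook is seated: 110 mm above the underside; pot's axes. The hook is a 16 mm wide strap bent like a roof over the bar: on the -x side it runs down to the lid, on the +x side its free tip ends 12.5 mm below this point; 24 mm clear between. It goes on from the -x side of the bar: tip over the bar, then down
- pot_blue_grip (a point): middle of the holding zone of the wooden grip: 55 mm in the pot's -x and 53 mm above the hook point. The grip is straight, 14 mm wide (pot's y: take it across this), 18 mm thick, 80 mm long, and rises at 45 degrees towards the pot's -x; its end is 16 mm past this point
- pot_green: small green pot with fixed cork lid, 55 mm across, 55 mm high, with a steel hook on top; standing on the table. Origin on its underside, straight under the hook and the centre of mass (the pot's own middle lies 2 to 4 mm in +x); z up, the sloping grip points to -x. Overall height about 182 mm. Hidden weight, 0.125 to 0.185 kg, differs from pot to pot
- pot_green_hook (a point): point where the bar's axis lies when this hook is seated: 110 mm above the underside; pot's axes. The hook is a 16 mm wide strap bent like a roof over the bar: on the -x side it runs down to the lid, on the +x side its free tip ends 12.5 mm below this point; 24 mm clear between. It goes on from the -x side of the bar: tip over the bar, then down
- pot_green_grip (a point): middle of the holding zone of the wooden grip: 55 mm in the pot's -x and 53 mm above the hook point. The grip is straight, 14 mm wide (pot's y: take it across this), 18 mm thick, 80 mm long, and rises at 45 degrees towards the pot's -x; its end is 16 mm past this point
- pot_large: large terracotta-red pot with fixed cork lid, 69 mm across, 60 mm high, with a steel hook on top; standing on the table. Origin on its underside, straight under the hook and the centre of mass (the pot's own middle lies 2 to 4 mm in +x); z up, the sloping grip points to -x. Overall height about 182 mm. Hidden weight, 0.22 to 0.39 kg, differs from pot to pot
- pot_large_hook (a point): point where the bar's axis lies when this hook is seated: 110 mm above the underside; pot's axes. The hook is a 16 mm wide strap bent like a roof over the bar: on the -x side it runs down to the lid, on the +x side its free tip ends 12.5 mm below this point; 24 mm clear between. It goes on from the -x side of the bar: tip over the bar, then down
- pot_large_grip (a point): middle of the holding zone of the wooden grip: 55 mm in the pot's -x and 53 mm above the hook point. The grip is straight, 14 mm wide (pot's y: take it across this), 18 mm thick, 80 mm long, and rises at 45 degrees towards the pot's -x; its end is 16 mm past this point
- tub: bystander: small white dairy tub, 72 mm wide, 71 mm high; origin at the centre of its underside
- opener: bystander: bottle opener with yellow handle, 174 x 41 x 20 mm, lying; origin at the middle of its underside
- egg_timer: bystander: red egg timer, 66 mm wide, 64 mm high; origin at the centre of its underside

How it is judged:
By the outcome, as a careful person would: the job done as asked, in the order asked, and still so for the second after the job is handed in, with the robot touching nothing.
It also fails if it takes over 72 s, if anything falls off the work surface, if the arm or the gripper's body presses on something with over 40 N, if the wrist force passes 120 N, or if a joint passes its speed limit or range.

ROBOT

A 6-joint arm with a two-finger parallel gripper is mounted at the origin on a cart in front of the work surface, level with it; the furniture and walls round the work are solid. World frame = base frame: x ahead of the robot, y to its left, z up, the work surface at z = 0. Lengths are in mm, angles in degrees, forces in N, time in s.
With the tool pointing down it reaches from about 350 to 850 mm from the base axis. Payload 8.1 kg.
Tool frame: the origin (TCP) lies between the finger pads; the fingertips stand 25 mm ahead of it and the grasp point (between the pads) lies 6 mm ahead of it (r.tcp_to_tips is the distance from the TCP to the fingertips, in mm); z points along the fingers, y is the line along which they close (so a half turn about z gives the same grasp; the last joint's range is limited). The gripper opens to 85 mm and grips with 20 to 120 N. Pads are 22 mm wide; open, the fingers measure 114 mm over their backs; the gripper's body (76 mm by 85 mm) begins 54 mm behind the grasp point. The pads swing forward as they close: fully open they stand 13 mm farther back than shut.
Start: joints at [-72.846, 7.471, 85.268, -0, 87.261, -4.893], TCP at [225.244, -556.121, 256.292] pointing down, gripper open.
Joint ranges: [-169.43, 169.43], [-51.17, 129.36], [1.28, 143.12], [-76.62, 256.62], [0, 156.53], [-152.29, 152.29]. Speed limits (degrees/s): [136.94, 136.94, 159.86, 180, 180, 180].

INTERFACE

Orientations are given as [roll, pitch, yaw] about the fixed x, y, z axes, in that order (R = Rz(yaw) Ry(pitch) Rx(roll)).
In Python, from bench import r gives the robot as it stands.
- The arm moves only by the tool apply_moves, never from a script. Its arguments are lists of equal length, an entry for each row: "angular": the turn, a rotation vector about the world's x, y, z in units of 8 degrees (1.0 is 8 degrees), a list of three; "travel": the shift along the world's x, y, z in units of 40 mm (1.0 is 40 mm), a list of three; "jaw": the opening, from 0 (shut) to 1 (fully open). A call has 1 to 20 rows; each row shifts and turns the commanded pose from where the row before left it; what a row does not reach is not made up. A row lasts 1/8 s, in which the tool goes at most 62.5 mm and 10.7 degrees, less where a joint would pass 70% of its speed; a pose out of reach is approached as far as the arm can. A call is refused whole if a number of a shift passes 1 or a number of a turn 1, either way. A call with a gripper value outside its range is refused whole. The fingers move at their own pace and stop on an object; "force" is the grip in N (left out, the last holds). Time passes only in rows, so rows that do not move let the fingers close. It gives the time, the measured TCP pose, the force, the opening and the grip force at its end, in the units of the state.
- r.sense(): the state, without advancing time (a new reading comes with each control period).
- r.snapshot(name): name is "side" or "top"; returns a dict with "color" (400x640x3 uint8, red, green, blue), "fx", "fy", "cx", "cy" (pixels), "distortion" ([k1, k2, p1, p2, k3] as OpenCV has them; the pictures are not rectified), "R" (3x3) and "t" (3): a world point X has camera coordinates R X + t. Camera axes: x right, y down, z forward; pixel columns grow to the right and rows downward; lengths in mm; the calibration is good to about 2 mm. A picture is of the moment at which its call begins. There is no depth.
- r.hand_in(): hands the job in; it is judged then, once.
The state is a dict: "time": time; "joint_pos": joint angles; "qd": joint speeds; "joint_efforts": joint torques, N m; "tool_pos": TCP position; "tcp_rot": TCP orientation; "ft_force": force on the tool from outside, world axes, zero at the start; "wrist_torque": the same for the moment, N m; "finger_gap": finger opening in mm; "grip_force": force on a finger pad.
Only numpy, scipy, OpenCV 4.12 (cv2) and the standard library are available. Lean on these libraries where they do the work, as an engineer would, in place of code of your own. Each camera call takes 0.05 s, during which the arm holds its last target. There are 200 camera calls.

## Working session

There is one attempt and no reset: what is moved stays moved. The work goes in short steps, Python scripts to look and compute and a tool call to move; the robot and the scene stay as the last step left them, time stands still between calls to the robot, and variables do not carry over. Pictures are saved under pics/ and viewed, at most 13 in all, crops included, and the job is handed in when it is done.

Besides the shell and the picture viewer there is one more tool, called after "Call:" as name(argument=value, ...) on one line, values as JSON. apply_moves: Moves the arm, as the interface text tells. Its arguments: {"type":"object","properties":{"angular":{"type":"array"},"travel":{"type":"array"},"jaw":{"type":"array"},"force":{"type":"number"}},"required":["angular","travel","jaw"]}

```bash
ls; mkdir -p pics; python3 - <<'E'
from bench import r
import cv2
s=r.sense(); print(s)
for n in("side","top"):
    d=r.snapshot(n); cv2.imwrite(f"pics/{n}0.png",d["color"][:,:,::-1]); 
    print(n,d["fx"],d["fy"],d["cx"],d["cy"],d["distortion"],d["R"],d["t"])
E
```

```text
pics
{'time': 0.0, 'joint_pos': array([-7.28462776e+01,  7.51579582e+00,  8.53273360e+01, -3.00344989e-04,
        8.72615574e+01, -4.89542836e+00]), 'qd': array([ 0.02324078,  0.0348254 ,  0.00614977,  0.05014772,  0.02846705,
       -0.03395266]), 'joint_efforts': array([-1.31553294e-03, -5.69390774e+01, -5.00562215e+01, -2.43783124e-04,
        1.48435420e-02, -1.63006376e-06]), 'tool_pos': array([ 225.09233247, -555.64968391,  255.25584116]), 'tcp_rot': array([-1.79895667e+02, -8.63502396e-03,  2.20491575e+01]), 'ft_force': array([0.01451924, 0.84207815, 0.44005029]), 'wrist_torque': array([ 0.00065333, -0.00058947,  0.00274024]), 'grip_force': 0.0, 'finger_gap': 85.39172547935691}
side 507.8160896853876 507.8160896853876 318.22686463794133 193.64942666961932 [0.04203823 0.         0.         0.         0.        ] [[-0.97461493 -0.22373935 -0.00815116]
 [-0.12842984  0.58852413 -0.79821371]
 [ 0.18338897 -0.77690415 -0.60231921]] [ 535.27718225  250.21101814 1565.76029811]
top 452.17119106479777 452.17119106479777 320.4604455160798 195.4485185697287 [-0.07586383  0.          0.          0.          0.        ] [[-0.02822848 -0.99951829 -0.01289732]
 [-0.99714714  0.02906043 -0.06966399]
 [ 0.07000523  0.01089402 -0.99748714]] [   9.84141253  559.42317155 1798.00686527]
```

View pics/side0.png

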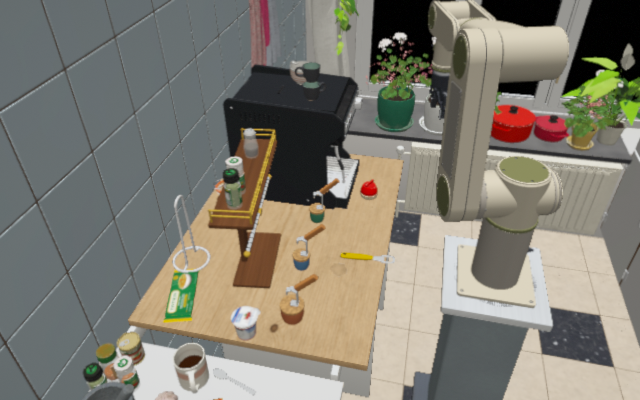

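View pics/top0.png

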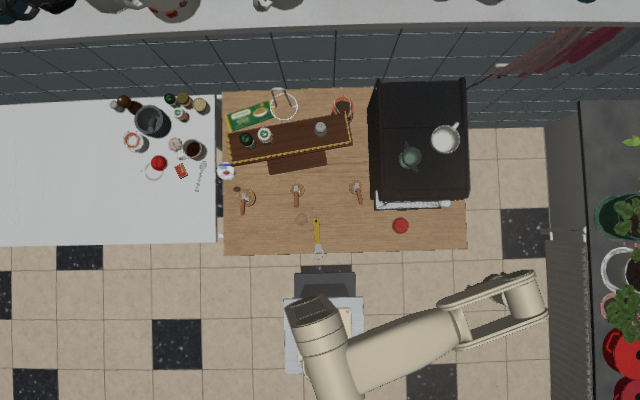

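The side view shows the green pot at (317,213), the blue at (301,260), the large at (292,308) and the bar from about (247,254) to (268,178). In the top view the pots are at (357,188), (297,193) and (246,198), and the shelf hides the bar. I'll zoom in on both.

```bash
cat > h.py <<'E'
import numpy as np, cv2
from bench import r
def cam(n):
    d=r.snapshot(n); d["K"]=np.array([[d["fx"],0,d["cx"]],[0,d["fy"],d["cy"]],[0,0,1]]); return d
def ray(d,uv):
    p=cv2.undistortPoints(np.array(uv,float).reshape(-1,1,2),d["K"],np.array(d["distortion"]))[:,0]
    R=np.array(d["R"]); c=-R.T@np.array(d["t"]); v=np.c_[p,np.ones(len(p))]@R
    return c,v/np.linalg.norm(v,axis=1)[:,None]
def onz(d,uv,z):
    c,v=ray(d,uv); return c+v*((z-c[2])/v[:,2])[:,None]
def tri(d1,a,d2,b):
    c1,v1=ray(d1,a); c2,v2=ray(d2,b); out=[]
    for p,q in zip(v1,v2):
        s=np.linalg.lstsq(np.c_[p,-q],c2-c1,rcond=None)[0]
        A,B=c1+s[0]*p,c2+s[1]*q; out.append(np.r_[(A+B)/2,np.linalg.norm(A-B)])
    return np.array(out)
def proj(d,X):
    return cv2.projectPoints(np.array(X,float).reshape(-1,1,3),cv2.Rodrigues(np.array(d["R"]))[0],np.array(d["t"],float),d["K"],np.array(d["distortion"]))[0][:,0]
def crop(d,x0,y0,w,h,k):
    return cv2.resize(d["color"][y0:y0+h,x0:x0+w,::-1],None,fx=k,fy=k,interpolation=cv2.INTER_CUBIC)
E
python3 - <<'E'
from h import *
s=cam("side");t=cam("top")
cv2.imwrite("pics/s1.png",crop(s,200,155,150,180,4)[:600])
cv2.imwrite("pics/s1.png",cv2.resize(s["color"][150:330,205:345,::-1],None,fx=3.3,fy=3.3,interpolation=cv2.INTER_CUBIC))
cv2.imwrite("pics/t1.png",crop(t,215,105,160,115,5))
E
```

```text
(no output)
```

View pics/s1.png

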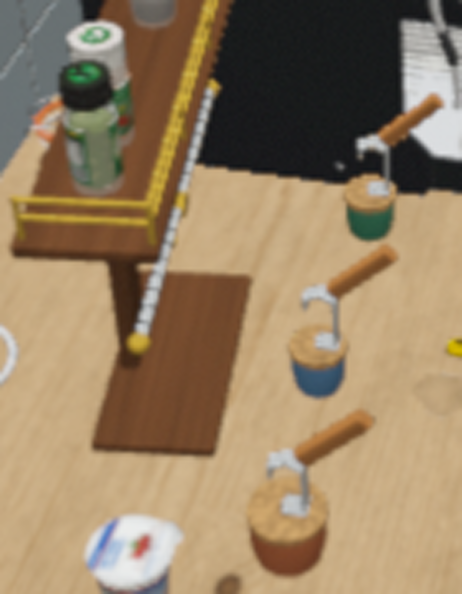

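View pics/t1.png

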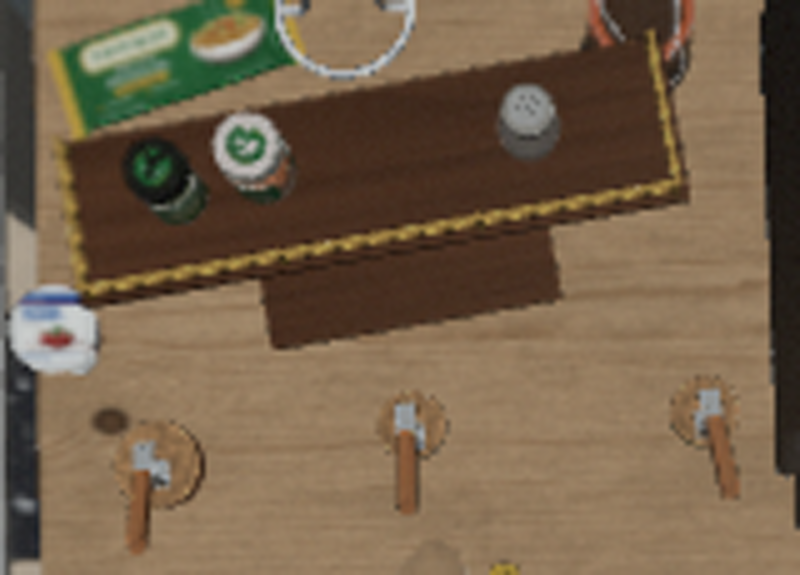

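The crops show everything clearly. Side crop: bar end balls at about (138,343) and (213,87), pivot at (180,202). Top crop: base front corners at (277,348) and (560,297), and the three grips pointing roughly down. Next I measure positions.

```bash
python3 - <<'E'
from h import *
np.set_printoptions(precision=1,suppress=True)
s=cam("side");t=cam("top")
S=lambda p:np.array(p)/3.3+[205,150]
T=lambda p:np.array(p)/5+[215,105]
# pixel centres shift of resize ignored (<0.5px)
b=onz(s,S([(138,343),(213,87),(180,202)]),200); print("balls/pivot",b, "len",np.linalg.norm(b[0]-b[1]), "mid",(b[0]+b[1])/2)
c=onz(t,T([(277,348),(560,297)]),14); e=c[0]-c[1]; L=np.linalg.norm(e); e/=L
print("base corners",c,L,"yaw",np.degrees(np.arctan2(-e[0],e[1])))
ex=np.array([e[1],-e[0],0]); print("pivot from base",c.mean(0)+40*ex)
bb=b[0]-b[1]; print("bar yaw",np.degrees(np.arctan2(-bb[0],bb[1])))
f=onz(t,T([(85,297),(687,195)]),325); print("shelf corners",f)
for n,box,sb in(("large",(120,440,165,560),(285,405,380,475)),("blue",(385,400,425,520),(320,240,400,300)),("green",(690,385,745,505),(375,92,445,150))):
    out=[]
    for d,(x0,y0,x1,y1),g in((t,box,T),(s,sb,S)):
        a,bq=g((x0,y0)).astype(int),g((x1,y1)).astype(int)+1
        im=d["color"][a[1]:bq[1],a[0]:bq[0]].astype(int); R,G,B=im[...,0],im[...,1],im[...,2]
        m=((R-B>50)&(R<195)&(R*1.0/(G+1)>1.42)).astype(np.uint8)
        k,lab,st,ce=cv2.connectedComponentsWithStats(m); j=1+st[1:,4].argmax(); yx=np.argwhere(lab==j)
        p=yx[:,::-1]+a; mu=p.mean(0); w,v=np.linalg.eigh(np.cov((p-mu).T)); ax=v[:,1]; q=(p-mu)@ax
        h=(q.max()-q.min()+0.6)/2; cc=mu+ax*(q.max()+q.min())/2
        E=np.array([cc-ax*h,cc+ax*h]); 
        E=E[np.argsort(E[:,1])] if d is t else E[np.argsort(-E[:,1])]
        out.append(E); print(n,st[j],mu,h)
    P=tri(t,out[0],s,out[1]); u=P[1,:3]-P[0,:3]
    print(n,P,"len",np.linalg.norm(u),"mid",P[:,:3].mean(0),"yaw",np.degrees(np.arctan2(-u[1],-u[0])))
E
```

```text
balls/pivot [[681.9 269.1 200. ]
 [730.3 -89.9 200. ]
 [705.7  88.5 200. ]] len 362.24068199441314 mid [706.1  89.6 200. ]
base corners [[650.5 194.4  14. ]
 [685.2 -36.2  14. ]] 233.19200396238222 yaw 8.549045861916591
pivot from base [707.4  85.   14. ]
bar yaw 7.681117828241155
shelf corners [[ 651.9  286.2  325. ]
 [ 708.7 -122.1  325. ]]
large [ 2  6  4 17 48] [242.3 206.7] 8.355765466438708
large [  4   4  22  15 125] [305.4 282.5] 12.13695173564103
large [[547.7 288.4 117.2   2.9]
 [486.2 284.8 174.6   4.6]] len 84.15754371162221 mid [517.  286.6 145.9] yaw 3.2996966693241188
blue [ 3  6  3 17 48] [296.  198.8] 8.303671973771838
blue [ 4  4 19 14 90] [314.1 232.1] 10.842991904049544
blue [[571.3  85.3 117.5   4.4]
 [510.3  83.5 173.8   5.5]] len 82.98608832304546 mid [540.8  84.4 145.6] yaw 1.644171723802874
green [ 4  6  6 16 48] [359.2 195.8] 8.056079706120348
green [ 2  3 18 14 76] [327.8 186.6] 10.005939792535525
green [[ 575.1 -148.8  120.4    4.6]
 [ 516.7 -155.4  172.7    4.3]] len 78.6310776568216 mid [ 545.9 -152.1  146.5] yaw 6.418288202567081
```

```bash
cat >> h.py <<'E'
from scipy.spatial.transform import Rotation as Ro
np.set_printoptions(precision=2,suppress=True)
PIV=np.array([706.,88,200]); YAW=8.0
def rack(x,y,z): return PIV*[1,1,0]+Ro.from_euler('z',YAW,degrees=True).apply([x,y,z])
def plan(g,yaw,back=0,lean=40,roll=0):
    """totals in move units to bring the grasp point to g (leaned, backed off along the fingers)"""
    s=r.sense(); R0=Ro.from_euler('xyz',s["tcp_rot"],degrees=True)
    Rt=Ro.from_euler('z',yaw,degrees=True)*Ro.from_euler('x',roll,degrees=True)*Ro.from_euler('y',-lean,degrees=True)*Ro.from_euler('x',180,degrees=True)
    p=np.array(g)-(6+back)*Rt.apply([0,0,1])
    print("TCP",s["tool_pos"],"->",p,"travel",(p-s["tool_pos"])/40,"ang",np.degrees((Rt*R0.inv()).as_rotvec())/8)
def hook2grip(h,yaw): return np.array(h)+Ro.from_euler('z',yaw,degrees=True).apply([-55,0,53])
E
python3 - <<'E'
from h import *
t=cam("top"); print(onz(t,[(375,208),(370,195),(226,171)],50))
plan((524,84,163),2,80)
E
```

```text
[[ 501.48 -220.12   50.  ]
 [ 553.41 -202.23   50.  ]
 [ 666.13  367.68   50.  ]]
TCP [ 225.23 -555.99  256.03] -> [468.75  82.07 228.88] travel [ 6.09 15.95 -0.68] ang [ 1.04 -4.91 -2.4 ]
```

Call:
apply_moves(angular=[[0, 0, 0], [0, 0, 0], [0, 0, 0], [0, 0, 0], [0, 0, 0], [0, 0, 0], [0, 0, 0], [0, 0, 0], [0.13, -0.61, -0.3], [0.13, -0.61, -0.3], [0.13, -0.61, -0.3], [0.13, -0.61, -0.3], [0.13, -0.61, -0.3], [0.13, -0.61, -0.3], [0.13, -0.61, -0.3], [0.13, -0.61, -0.3], [0, 0, 0], [0, 0, 0]], travel=[[0.35, 1, 0.2], [0.35, 1, 0.2], [0.35, 1, 0.2], [0.35, 1, 0.2], [0.35, 1, 0.2], [0.35, 1, 0.2], [0.35, 1, 0.2], [0.35, 1, 0.2], [0.41, 1, -0.28], [0.41, 1, -0.28], [0.41, 1, -0.28], [0.41, 1, -0.28], [0.41, 1, -0.28], [0.41, 1, -0.28], [0.41, 1, -0.28], [0.41, 1, -0.28], [0, 0, 0], [0, 0, 0]], jaw=[0.6, 0.6, 0.6, 0.6, 0.6, 0.6, 0.6, 0.6, 0.6, 0.6, 0.6, 0.6, 0.6, 0.6, 0.6, 0.6, 0.6, 0.6])

```text
time: 2.6
tool_pos: [479.1, 84.5, 230.8]
tcp_rot: [180.0, -39.2, 2.2]
ft_force: [1.0, -0.1, 0.0]
finger_gap: 51.3
grip_force: 0.0
```

```bash
python3 - <<'E'
from h import *
plan((524,84,163),2,0); print(r.sense())
E
```

```text
TCP [479.1   84.5  230.77] -> [520.15  83.87 167.6 ] travel [ 1.03 -0.02 -1.58] ang [ 0.01 -0.1  -0.02]
{'time': 2.6, 'joint_pos': array([  5.41, -50.05, 139.99,  -2.67,  50.93,  94.17]), 'qd': array([-2.73, -0.17, -1.1 ,  0.04,  0.03,  0.07]), 'joint_efforts': array([  1.68, -14.18, -53.84,  -0.25,  -4.59,   0.2 ]), 'tool_pos': array([479.1 ,  84.5 , 230.77]), 'tcp_rot': array([179.96, -39.2 ,   2.2 ]), 'ft_force': array([ 1.03, -0.12,  0.02]), 'wrist_torque': array([-0.02,  0.26, -0.02]), 'grip_force': 0.0, 'finger_gap': 51.31604064852403}
```

Call:
apply_moves(angular=[[0, -0.02, 0], [0, -0.02, 0], [0, -0.02, 0], [0, -0.02, 0], [0, 0, 0], [0, 0, 0], [0, 0, 0], [0, 0, 0], [0, 0, 0], [0, 0, 0]], travel=[[0.26, 0, -0.4], [0.26, 0, -0.4], [0.26, 0, -0.4], [0.25, 0, -0.38], [0, 0, 0], [0, 0, 0], [0, 0, 0], [0, 0, 0], [0, 0, 0], [0, 0, 0]], jaw=[0.6, 0.6, 0.6, 0.6, 0.6, 0.05, 0.05, 0.05, 0.05, 0.05], force=40)

```text
time: 3.85
tool_pos: [521.1, 84.4, 168.8]
tcp_rot: [180.0, -40.0, 2.1]
ft_force: [-3.9, -0.7, 6.3]
finger_gap: 13.7
grip_force: 42.8
```

```bash
python3 - <<'E'
from h import *
s=cam("side");t=cam("top"); print(r.sense())
a=crop(s,250,150,120,150,4);b=crop(t,255,155,80,75,5); b=cv2.copyMakeBorder(b,0,600-b.shape[0],0,0,cv2.BORDER_CONSTANT)[:600,:320]
cv2.imwrite("pics/g1.png",np.hstack([a,b]))
E
```

```text
{'time': 3.95, 'joint_pos': array([  4.75, -35.78, 139.21,  -2.9 ,  36.63,  94.36]), 'qd': array([ 0.07, -0.02, -0.06,  0.12, -0.07, -0.02]), 'joint_efforts': array([  0.44, -19.01, -49.51,   0.18,  -4.41,   0.04]), 'tool_pos': array([521.15,  84.4 , 168.77]), 'tcp_rot': array([179.98, -40.  ,   2.1 ]), 'ft_force': array([-3.21, -1.97,  6.56]), 'wrist_torque': array([-0.27,  0.27, -0.22]), 'grip_force': 42.77128279209137, 'finger_gap': 13.623405626437618}
```

View pics/g1.png

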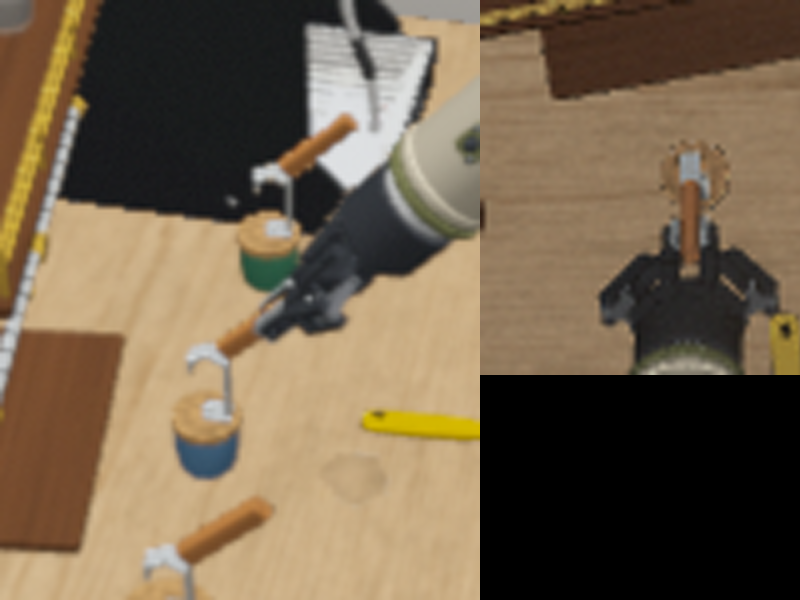

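The grasp is good: in the side view the fingers are closed across the blue grip at about (290,310), and the gap is 13.7. Lift, and plan the approach.

Call:
apply_moves(angular=[[0, 0, 0], [0, 0, 0], [0, 0, 0], [0, 0, 0], [0, 0, 0], [0, 0, 0], [0, 0, 0]], travel=[[0, 0, 0.3], [0, 0, 0.6], [0, 0, 0.8], [0, 0, 0.8], [0, 0, 0.6], [0, 0, 0], [0, 0, 0]], jaw=[0.05, 0.05, 0.05, 0.05, 0.05, 0.05, 0.05])

```text
time: 4.82
tool_pos: [519.8, 84.3, 289.6]
tcp_rot: [180.0, -39.7, 2.1]
ft_force: [-0.9, 0.1, -1.9]
finger_gap: 13.5
grip_force: 41.5
```

```bash
python3 - <<'E'
from h import *
print(r.sense())
for x,z in((-50,236),(0,236)): plan(hook2grip(rack(x,120,z),8)+[0,0,1],8)
E
```

```text
{'time': 4.825, 'joint_pos': array([  4.74, -42.06, 129.96,  -2.16,  52.42,  93.38]), 'qd': array([-0.02,  0.62,  0.98, -0.05, -0.13, -0.01]), 'joint_efforts': array([  0.01, -22.15, -58.51,  -0.24,  -5.3 ,  -0.  ]), 'tool_pos': array([519.81,  84.32, 289.58]), 'tcp_rot': array([180.  , -39.74,   2.07]), 'ft_force': array([-0.88,  0.11, -1.92]), 'wrist_torque': array([-0.  ,  0.59,  0.05]), 'grip_force': 41.51172637939453, 'finger_gap': 13.526490745896945}
TCP [519.81  84.32 289.58] -> [581.5  191.68 294.6 ] travel [1.54 2.68 0.13] ang [ 0.   -0.03  0.74]
TCP [519.81  84.32 289.58] -> [631.02 198.64 294.6 ] travel [2.78 2.86 0.13] ang [ 0.   -0.03  0.74]
```

Call:
apply_moves(angular=[[0, 0, 0.15], [0, 0, 0.15], [0, 0, 0.15], [0, 0, 0.15], [0, 0, 0.14], [0, 0, 0], [0, 0, 0]], travel=[[0.2, 0.4, 0.03], [0.4, 0.7, 0.03], [0.4, 0.7, 0.03], [0.34, 0.58, 0.04], [0.2, 0.3, 0], [0, 0, 0], [0, 0, 0]], jaw=[0.05, 0.05, 0.05, 0.05, 0.05, 0.05, 0.05])

```text
time: 5.7
tool_pos: [581.6, 190.7, 295.6]
tcp_rot: [180.0, -39.8, 8.0]
ft_force: [-0.1, -0.8, -1.3]
finger_gap: 13.4
grip_force: 41.5
```

```bash
python3 - <<'E'
from h import *
print(r.sense()["tool_pos"],r.sense()["ft_force"])
s=cam("side"); cv2.imwrite("pics/a1.png",crop(s,215,150,130,100,6))
print("predicted hook px in crop",(proj(s,[rack(-50,120,236),rack(0,120,200),rack(0,180,200),rack(0,-180,200),rack(0,0,200)])-[215,150])*6)
plan(hook2grip(rack(0,120,236),8)+[0,0,1],8)
E
```

```text
[581.58 190.73 295.58] [-0.14 -0.75 -1.34]
predicted hook px in crop [[322.53 475.97]
 [220.69 529.43]
 [195.07 619.55]
 [326.17 157.61]
 [266.96 366.5 ]]
TCP [581.68 190.7  295.99] -> [631.02 198.64 294.6 ] travel [ 1.23  0.2  -0.03] ang [ 0.   -0.02  0.01]
```

View pics/a1.png

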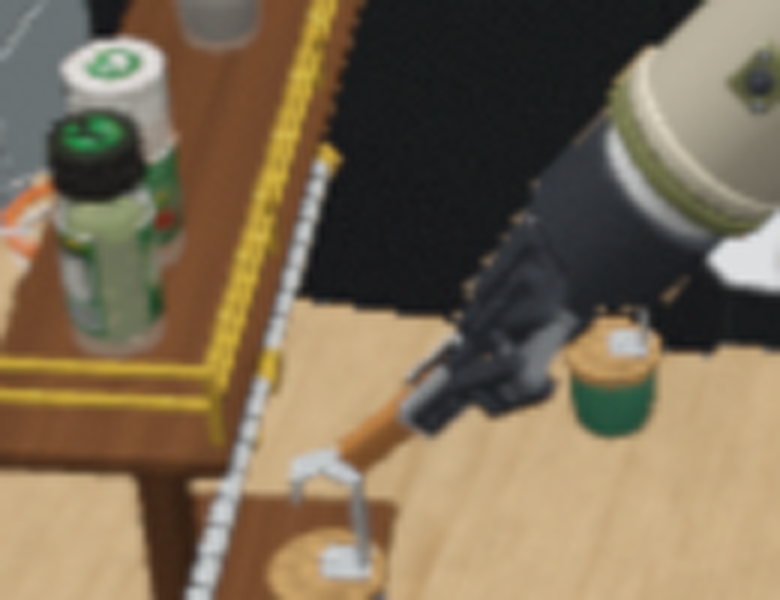

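The hook apex sits at about (325,460) in the crop, which agrees with the predicted hook point (322,476). The bar lies where I predicted too. Go over the bar and lower.

Call:
apply_moves(angular=[[0, 0, 0], [0, 0, 0], [0, 0, 0], [0, 0, 0], [0, 0, 0], [0, 0, 0], [0, 0, 0], [0, 0, 0], [0, 0, 0], [0, 0, 0]], travel=[[0.4, 0.07, 0], [0.5, 0.08, 0], [0.33, 0.05, 0], [0, 0, 0], [0, 0, -0.3], [0, 0, -0.3], [0, 0, -0.2], [0, 0, -0.15], [0, 0, 0], [0, 0, 0]], jaw=[0.05, 0.05, 0.05, 0.05, 0.05, 0.05, 0.05, 0.05, 0.05, 0.05])

```text
time: 7.0
tool_pos: [631.5, 199.6, 258.9]
tcp_rot: [-180.0, -39.9, 8.0]
ft_force: [0.5, -0.1, -1.9]
finger_gap: 13.0
grip_force: 41.5
```

```bash
cat >> h.py <<'E'
def tilt(s=None):
    """bar tilt from yellow end balls in the side view, each cast onto the bar's swing plane"""
    s=s or cam("side"); hsv=cv2.cvtColor(s["color"],cv2.COLOR_RGB2HSV); out=[]
    n=Ro.from_euler('z',YAW,degrees=True).apply([1,0,0])
    for y in(180,-180):
        u0,v0=proj(s,rack(0,y,200))[0]; best=None
        x0,y0=int(u0)-8,int(v0)-20; im=hsv[y0:y0+41,x0:x0+17].astype(int)
        m=((abs(im[...,0]-23)<7)&(im[...,1]>120)&(im[...,2]>110)).astype(np.uint8)
        k,lab,st,ce=cv2.connectedComponentsWithStats(m)
        c=[(st[j,4],ce[j]+[x0,y0]) for j in range(1,k) if st[j,4]>=5]
        for a,p in c:
            o,d=ray(s,p); X=o+d[0]*(((PIV-o)@n)/(d[0]@n)); e=abs(np.linalg.norm(X-PIV)-184)
            if best is None or e<best[0]: best=(e,a,X,p)
        if best is None: print("no ball",y); continue
        X=best[2]; q=Ro.from_euler('z',-YAW,degrees=True).apply(X-PIV); out.append(q)
        print("end",y,"px",best[3],"area",best[1],"rack yz",q[1:])
    if len(out)==2: q=out[0]-out[1]; print("tilt",np.arctan2(q[2],q[1]))
E
python3 - <<'E'
from h import *
print(r.sense()["tool_pos"],r.sense()["ft_force"]); s=cam("side"); tilt(s)
cv2.imwrite("pics/a2.png",crop(s,215,150,130,120,5))
E
```

```text
[631.46 199.57 258.93] [ 0.49 -0.08 -1.86]
end 180 px [248.24 256.14] area 83 rack yz [176.49 -14.06]
end -180 px [269.22 175.11] area 9 rack yz [-179.3     5.07]
tilt -0.05370843973857352
```

View pics/a2.png

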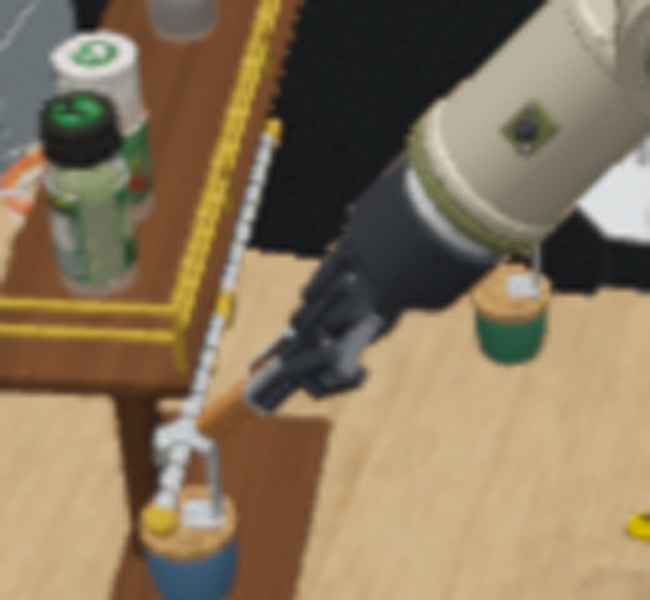

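The hook is over the bar, with the ball at (160,517) and the pot below it. My mask took in cork at the left ball, so I'll tighten it and calibrate on the first (level) picture.

```bash
python3 - <<'E'
from h import *
s=cam("side"); im0=cv2.imread("pics/side0.png")[:,:,::-1]
for n,im in(("now",s["color"]),("lvl",im0)):
    h=cv2.cvtColor(np.ascontiguousarray(im),cv2.COLOR_RGB2HSV)
    print(n); print(h[250:260,247].tolist()); print(h[254,241:254].tolist()); print(h[176,264:275].tolist()); print(h[171:181,270].tolist())
E
```

```text
now
[[17, 9, 195], [20, 91, 200], [23, 165, 203], [23, 177, 203], [23, 179, 201], [23, 185, 185], [21, 180, 154], [19, 148, 157], [18, 125, 188], [18, 127, 185]]
[[15, 128, 106], [15, 147, 106], [19, 157, 151], [22, 170, 185], [23, 180, 198], [23, 180, 201], [23, 179, 201], [23, 180, 194], [22, 174, 179], [19, 126, 174], [15, 46, 187], [30, 3, 192], [90, 3, 194]]
[[15, 162, 124], [12, 157, 120], [12, 156, 116], [18, 109, 129], [21, 114, 177], [22, 163, 193], [22, 169, 173], [19, 139, 127], [15, 90, 51], [110, 26, 30], [90, 28, 27]]
[[6, 35, 36], [135, 18, 29], [18, 120, 70], [20, 143, 162], [22, 167, 177], [22, 169, 173], [21, 154, 141], [19, 118, 128], [17, 97, 76], [8, 31, 33]]
lvl
[[21, 30, 195], [21, 112, 198], [23, 166, 201], [23, 176, 201], [23, 184, 197], [23, 187, 176], [22, 188, 140], [18, 179, 100], [13, 164, 81], [12, 156, 88]]
[[14, 129, 103], [14, 164, 76], [20, 183, 113], [22, 184, 166], [23, 185, 193], [23, 182, 199], [23, 184, 197], [23, 183, 188], [22, 187, 165], [19, 176, 132], [13, 159, 119], [12, 155, 120], [13, 155, 120]]
[[15, 164, 123], [12, 158, 118], [13, 154, 114], [17, 110, 128], [21, 111, 175], [22, 162, 192], [22, 170, 176], [19, 141, 128], [16, 95, 51], [135, 36, 28], [110, 28, 27]]
[[10, 44, 35], [165, 19, 27], [20, 45, 34], [20, 163, 91], [22, 180, 167], [22, 170, 176], [21, 160, 147], [20, 129, 119], [17, 86, 74], [8, 28, 37]]
```

```bash
sed -i "s/m=((abs.*/m=((im[...,0]>=20)\&(im[...,0]<=27)\&(im[...,1]>105)\&(im[...,2]>120)).astype(np.uint8)/" h.py
python3 - <<'E'
from h import *
s=cam("side"); tilt(s); s["color"]=np.ascontiguousarray(cv2.imread("pics/side0.png")[:,:,::-1]); tilt(s)
E
```

```text
end 180 px [246.22 253.59] area 32 rack yz [192.42  10.63]
end -180 px [269.1 175.2] area 10 rack yz [-177.29    6.12]
tilt 0.012200138602426552
end 180 px [246.56 253.56] area 32 rack yz [189.21   7.68]
end -180 px [269.   175.33] area 9 rack yz [-175.58    6.78]
tilt 0.002449851361803255
```

Call:
apply_moves(angular=[[0, 0, 0], [0, 0, 0], [0, 0, 0], [0, 0, 0], [0, 0, 0]], travel=[[0, 0, -0.15], [0, 0, -0.15], [0, 0, -0.05], [0, 0, 0], [0, 0, 0]], jaw=[0.05, 0.05, 0.05, 0.05, 0.05])

```text
time: 7.78
tool_pos: [631.3, 199.5, 244.7]
tcp_rot: [-180.0, -39.9, 8.0]
ft_force: [1.2, 0.2, -0.5]
finger_gap: 13.4
grip_force: 41.5
```

```bash
python3 - <<'E'
from h import *
print(r.sense()["tool_pos"],r.sense()["ft_force"],r.sense()["wrist_torque"]); tilt()
E
```

```text
[631.34 199.51 244.69] [ 1.22  0.25 -0.47] [-0.06  0.17 -0.01]
end 180 px [247.45 259.58] area 31 rack yz [188.02 -15.67]
end -180 px [264.05 166.88] area 102 rack yz [-113.62   81.39]
tilt -0.311333532810781
```

```bash
cat >> h.py <<'E'
def tilt(s=None):
    """bar tilt from the end balls' rows in the side view, relative to the level first picture"""
    s=s or cam("side"); hsv=cv2.cvtColor(s["color"],cv2.COLOR_RGB2HSV).astype(int); th=np.linspace(-.27,.27,541)
    m=((hsv[...,0]>=20)&(hsv[...,0]<=27)&(hsv[...,1]>105)&(hsv[...,2]>120)).astype(np.uint8)
    for y,b in((180,(246.56,253.56)),(-180,(269.,175.33))):
        p=proj(s,[rack(0,y*np.cos(a),200+y*np.sin(a)) for a in th]); p+=np.array(b)-p[270]
        x0,y0=(p.min(0)-6).astype(int); x1,y1=(p.max(0)+7).astype(int)
        k,lab,st,ce=cv2.connectedComponentsWithStats(m[y0:y1,x0:x1])
        for j in range(1,k):
            c=ce[j]+[x0,y0]; d=np.hypot(*(p-c).T); i=d.argmin()
            if 5<=st[j,4]<=45 and d[i]<3: print("ball",y,c,"area",st[j,4],"off %.1f tilt %.3f"%(d[i],th[abs(p[:,1]-c[1]).argmin()]))
E
python3 - <<'E'
from h import *
tilt()
E
```

```text
ball 180 [247.45 259.58] area 31 off 0.0 tilt -0.133
```

Call:
apply_moves(angular=[[0, 0, 0], [0, 0, 0], [0, 0, 0], [0, 0, 0], [0, 0, 0], [0, 0, 0]], travel=[[0, 0, 0], [0, 0, 0], [0, 0, 0], [-0.25, -0.035, 0.3], [-0.5, -0.07, 0.6], [-0.5, -0.07, 0.6]], jaw=[0.4, 0.4, 0.4, 0.4, 0.4, 0.4])

```text
time: 8.62
tool_pos: [580.6, 192.3, 304.7]
tcp_rot: [180.0, -39.8, 8.0]
ft_force: [0.4, 0.3, 0.9]
finger_gap: 33.9
grip_force: 0.0
```

```bash
python3 - <<'E'
from h import *
tilt(); s=cam("side"); tilt(s); cv2.imwrite("pics/a3.png",crop(s,215,150,130,120,5))
print(r.sense()["time"],r.sense()["tool_pos"],r.sense()["ft_force"])
plan((500,285.6,163),3.3,60)
E
```

```text
ball 180 [247.68 260.41] area 34 off 0.0 tilt -0.154
ball 180 [247.68 260.41] area 34 off 0.0 tilt -0.154
8.725 [581.58 192.92 308.89] [0.66 0.03 1.41]
TCP [581.58 192.92 308.89] -> [457.65 283.16 213.56] travel [-3.1   2.26 -2.38] ang [-0.01  0.02 -0.59]
```

View pics/a3.png

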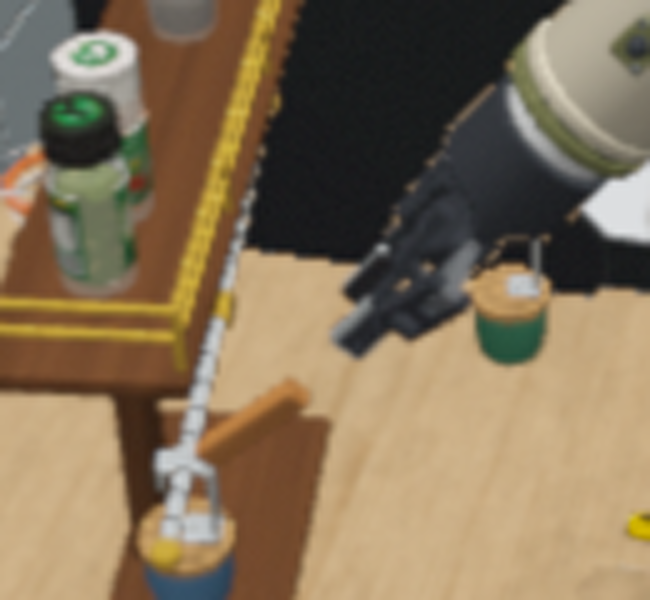

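The blue pot hangs freely at a tilt of about -0.15. On to the large pot.

Call:
apply_moves(angular=[[0, 0, 0], [0, 0, -0.1], [0, 0, -0.1], [0, 0, -0.1], [0, 0, -0.15], [0, 0, -0.14], [0, 0, 0], [0, 0, 0]], travel=[[-0.6, 0, -0.1], [-0.8, 0.2, -0.2], [-0.8, 0.5, -0.4], [-0.6, 0.6, -0.6], [-0.3, 0.6, -0.6], [0, 0.36, -0.48], [0, 0, 0], [0, 0, 0]], jaw=[0.6, 0.6, 0.6, 0.6, 0.6, 0.6, 0.6, 0.6])

```text
time: 9.72
tool_pos: [457.5, 282.7, 209.3]
tcp_rot: [180.0, -39.8, 3.3]
ft_force: [-0.5, 0.7, 0.6]
finger_gap: 51.0
grip_force: 0.0
```

```bash
python3 - <<'E'
from h import *
tilt(); plan((500,285.6,163),3.3)
print(r.sense()["joint_pos"],r.sense()["ft_force"])
E
```

```text
ball 180 [247.73 260.33] area 33 off 0.1 tilt -0.152
TCP [457.78 282.64 210.01] -> [496.15 285.38 167.6 ] travel [ 0.96  0.07 -1.06] ang [-0.   -0.01  0.01]
[ 40.23 -27.58 129.5  -30.88  48.7  141.56] [ 0.41  0.67 -0.56]
```

Call:
apply_moves(angular=[[0, 0, 0], [0, 0, 0], [0, 0, 0], [0, 0, 0], [0, 0, 0], [0, 0, 0], [0, 0, 0], [0, 0, 0]], travel=[[0.3, 0.03, -0.36], [0.36, 0.02, -0.4], [0.3, 0.02, -0.3], [0, 0, 0], [0, 0, 0], [0, 0, 0], [0, 0, 0], [0, 0, 0]], jaw=[0.6, 0.6, 0.6, 0.6, 0.05, 0.05, 0.05, 0.05], force=50)

```text
time: 10.78
tool_pos: [496.0, 286.2, 168.1]
tcp_rot: [-179.9, -40.0, 3.2]
ft_force: [-3.1, -1.2, 6.4]
finger_gap: 13.4
grip_force: 52.3
```

Call:
apply_moves(angular=[[0, 0, 0], [0, 0, 0], [0, 0, 0], [0, 0, 0], [0, 0, 0], [0, 0, 0], [0, 0, 0]], travel=[[0, 0, 0.3], [0, 0, 0.6], [0, 0, 0.9], [0, 0, 0.9], [0, 0, 0.5], [0, 0, 0], [0, 0, 0]], jaw=[0.05, 0.05, 0.05, 0.05, 0.05, 0.05, 0.05])

```text
time: 11.65
tool_pos: [495.0, 285.3, 292.5]
tcp_rot: [179.9, -39.7, 3.3]
ft_force: [-0.5, -0.3, -2.5]
finger_gap: 13.0
grip_force: 50.9
```

```bash
python3 - <<'E'
from h import *
print(r.sense()["ft_force"],r.sense()["wrist_torque"])
for x,z in((-50,246),(0,246)): plan(hook2grip(rack(x,-90,z),8)+[0,0,1],8)
E
```

```text
[-0.47 -0.29 -2.53] [-0.11  0.71 -0.  ]
TCP [494.98 285.26 292.51] -> [610.73 -16.27 304.6 ] travel [ 2.89 -7.54  0.3 ] ang [ 0.01 -0.04  0.59]
TCP [494.98 285.26 292.51] -> [660.24  -9.32 304.6 ] travel [ 4.13 -7.36  0.3 ] ang [ 0.01 -0.04  0.59]
```

```bash
python3 - <<'E'
from h import *
for x,z in((-50,250),(0,250)): plan(hook2grip(rack(x,-112,z),8)+[0,0,1],8)
E
```

```text
TCP [494.98 285.26 292.51] -> [613.79 -38.06 308.6 ] travel [ 2.97 -8.08  0.4 ] ang [ 0.01 -0.04  0.59]
TCP [494.98 285.26 292.51] -> [663.3 -31.1 308.6] travel [ 4.21 -7.91  0.4 ] ang [ 0.01 -0.04  0.59]
```

Call:
apply_moves(angular=[[0, 0, 0], [0, 0, 0.05], [0, 0, 0.05], [0, 0, 0.05], [0, 0, 0.05], [0, 0, 0.05], [0, 0, 0.05], [0, 0, 0.1], [0, 0, 0.1], [0, 0, 0.09], [0, 0, 0], [0, 0, 0], [0, 0, 0]], travel=[[0, -0.4, 0.1], [0, -0.8, 0.1], [0.1, -1, 0.1], [0.1, -1, 0.1], [0.3, -1, 0], [0.4, -1, 0], [0.6, -1, 0], [0.6, -0.9, 0], [0.5, -0.7, 0], [0.37, -0.28, 0], [0, 0, 0], [0, 0, 0], [0, 0, 0]], jaw=[0.05, 0.05, 0.05, 0.05, 0.05, 0.05, 0.05, 0.05, 0.05, 0.05, 0.05, 0.05, 0.05])

```text
time: 13.28
tool_pos: [613.9, -36.7, 310.2]
tcp_rot: [-180.0, -39.8, 8.0]
ft_force: [-0.4, 0.7, -2.2]
finger_gap: 13.3
grip_force: 50.9
```

```bash
python3 - <<'E'
from h import *
s=cam("side"); tilt(s); print(r.sense()["ft_force"],r.sense()["wrist_torque"]); plan(hook2grip(rack(0,-112,250),8)+[0,0,1],8)
cv2.imwrite("pics/b1.png",crop(s,235,140,100,90,6)); print((proj(s,[rack(-50,-112,250),rack(0,-112,217)])-[235,140])*6)
E
```

```text
ball 180 [247.68 260.41] area 34 off 0.0 tilt -0.154
[ 0.29  0.09 -3.69] [-0.12  0.71 -0.01]
TCP [614.05 -36.77 310.55] -> [663.3 -31.1 308.6] travel [ 1.23  0.14 -0.05] ang [ 0.   -0.02 -0.  ]
[[274.75 218.  ]
 [182.77 265.83]]
```

View pics/b1.png

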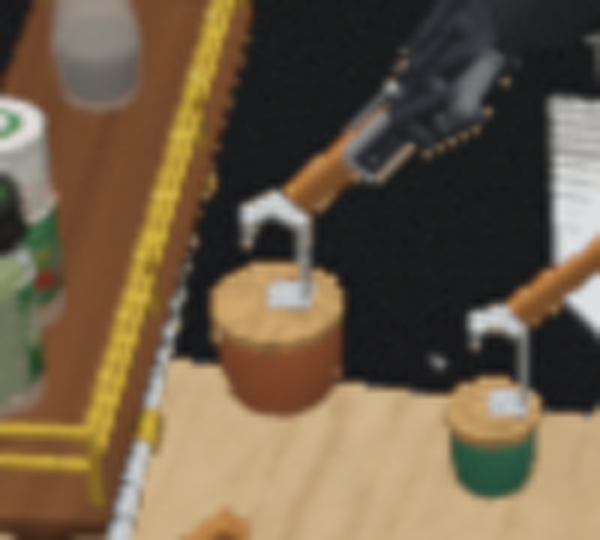

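The hook mouth is at (272,222) against a prediction of (275,218), and its tip is above the bar. Go over and lower until the tilt is slightly positive.

Call:
apply_moves(angular=[[0, 0, 0], [0, 0, 0], [0, 0, 0], [0, 0, 0], [0, 0, 0], [0, 0, 0], [0, 0, 0], [0, 0, 0], [0, 0, 0], [0, 0, 0]], travel=[[0.4, 0.05, 0], [0.5, 0.06, 0], [0.33, 0.03, 0], [0, 0, 0], [0, 0, -0.3], [0, 0, -0.3], [0, 0, -0.3], [0, 0, -0.15], [0, 0, 0], [0, 0, 0]], jaw=[0.05, 0.05, 0.05, 0.05, 0.05, 0.05, 0.05, 0.05, 0.05, 0.05])

```text
time: 14.58
tool_pos: [663.9, -32.0, 269.4]
tcp_rot: [180.0, -39.9, 8.0]
ft_force: [-0.3, -0.1, -1.4]
finger_gap: 13.5
grip_force: 50.9
```

```bash
python3 - <<'E'
from h import *
tilt(); print(r.sense()["ft_force"],r.sense()["wrist_torque"])
E
```

```text
ball 180 [247.   257.26] area 34 off 0.1 tilt -0.079
ball -180 [269.5 172.5] area 6 off 0.7 tilt -0.064
[ 0.58  0.11 -1.34] [-0.06  0.61  0.04]
```

Call:
apply_moves(angular=[[0, 0, 0], [0, 0, 0], [0, 0, 0], [0, 0, 0], [0, 0, 0]], travel=[[0, 0, -0.15], [0, 0, -0.1], [0, 0, -0.05], [0, 0, 0], [0, 0, 0]], jaw=[0.05, 0.05, 0.05, 0.05, 0.05])

```text
time: 15.25
tool_pos: [663.8, -32.0, 257.1]
tcp_rot: [180.0, -39.9, 8.0]
ft_force: [2.2, -0.5, -0.1]
finger_gap: 13.6
grip_force: 50.9
```

```bash
python3 - <<'E'
from h import *
tilt(); print(r.sense()["tool_pos"],r.sense()["ft_force"],r.sense()["wrist_torque"])
E
```

```text
ball 180 [246.32 252.65] area 31 off 0.1 tilt 0.019
ball -180 [269.08 176.33] area 12 off 0.0 tilt 0.022
[663.79 -31.97 257.16] [ 1.63 -0.9   0.65] [-0.12  0.03 -0.12]
```

Call:
apply_moves(angular=[[0, 0, 0], [0, 0, 0], [0, 0, 0]], travel=[[0, 0, -0.08], [0, 0, 0], [0, 0, 0]], jaw=[0.05, 0.05, 0.05])

```text
time: 15.68
tool_pos: [663.7, -31.9, 253.7]
tcp_rot: [-180.0, -39.9, 8.0]
ft_force: [2.0, -0.4, -0.0]
finger_gap: 13.1
grip_force: 50.9
```

```bash
python3 - <<'E'
from h import *
tilt(); print(r.sense()["tool_pos"],r.sense()["ft_force"],r.sense()["wrist_torque"])
E
```

```text
ball 180 [246.09 251.06] area 33 off 0.2 tilt 0.050
ball -180 [269.07 177.71] area 14 off 0.1 tilt 0.052
[663.7  -31.89 253.73] [ 1.93 -0.3   0.77] [-0.05 -0.04 -0.12]
```

Call:
apply_moves(angular=[[0, 0, 0], [0, 0, 0], [0, 0, 0], [0, 0, 0], [0, 0, 0], [0, 0, 0]], travel=[[0, 0, 0], [0, 0, 0], [0, 0, 0], [-0.25, -0.035, 0.3], [-0.5, -0.07, 0.6], [-0.5, -0.07, 0.6]], jaw=[0.4, 0.4, 0.4, 0.4, 0.4, 0.4])

```text
time: 16.48
tool_pos: [612.9, -38.8, 313.8]
tcp_rot: [-180.0, -39.8, 8.0]
ft_force: [0.0, -0.5, 0.5]
finger_gap: 34.6
grip_force: 0.0
```

```bash
python3 - <<'E'
from h import *
for i in range(6): tilt()
print(r.sense()["time"],r.sense()["ft_force"],r.sense()["wrist_torque"]); plan((529,-154,163),6.4,60)
E
```

```text
ball 180 [246.18 251.  ] area 34 off 0.1 tilt 0.051
ball -180 [269.07 177.71] area 14 off 0.1 tilt 0.052
ball 180 [246.18 251.  ] area 34 off 0.1 tilt 0.051
ball -180 [269.07 177.71] area 14 off 0.1 tilt 0.052
ball 180 [246.09 251.06] area 33 off 0.2 tilt 0.050
ball -180 [269.   177.54] area 13 off 0.2 tilt 0.048
ball 180 [246.09 251.06] area 33 off 0.2 tilt 0.050
ball -180 [268.92 177.69] area 13 off 0.3 tilt 0.051
ball 180 [246.18 251.  ] area 34 off 0.1 tilt 0.051
ball -180 [269.07 177.71] area 14 off 0.1 tilt 0.052
ball 180 [246.18 251.  ] area 34 off 0.1 tilt 0.051
ball -180 [268.92 177.62] area 13 off 0.2 tilt 0.050
16.775 [-0.34 -0.25 -0.03] [-0.06  0.31  0.02]
TCP [613.54 -38.77 312.16] -> [ 486.84 -158.73  213.56] travel [-3.17 -3.   -2.47] ang [-0.   -0.03 -0.2 ]
```

Bar static at +0.051. The empty wrist torque (0.31) against 0.59 (blue) and 0.71 (large) makes a usable scale. Now the green pot.

Call:
apply_moves(angular=[[0, 0, 0], [0, 0, -0.04], [0, 0, -0.04], [0, 0, -0.04], [0, 0, -0.04], [0, 0, -0.04], [0, 0, 0], [0, 0, 0]], travel=[[-0.6, 0, 0], [-0.8, -0.4, -0.2], [-0.8, -0.7, -0.5], [-0.6, -0.8, -0.7], [-0.3, -0.7, -0.6], [-0.07, -0.4, -0.47], [0, 0, 0], [0, 0, 0]], jaw=[0.55, 0.55, 0.55, 0.55, 0.55, 0.55, 0.55, 0.55])

```text
time: 17.77
tool_pos: [487.1, -158.5, 214.8]
tcp_rot: [-179.9, -39.8, 6.3]
ft_force: [0.9, 0.8, -0.2]
finger_gap: 47.2
grip_force: 0.0
```

```bash
python3 - <<'E'
from h import *
tilt(); plan((529,-154,163),6.4)
print(r.sense()["joint_pos"],r.sense()["wrist_torque"])
E
```

```text
ball 180 [246.18 251.  ] area 34 off 0.1 tilt 0.051
ball -180 [269.07 177.71] area 14 off 0.1 tilt 0.052
TCP [ 487.33 -158.41  215.41] -> [ 525.17 -154.43  167.6 ] travel [ 0.95  0.1  -1.2 ] ang [ 0.   -0.01 -0.  ]
[-43.04 -35.8  134.15  34.89  58.42  28.04] [-0.04  0.34 -0.02]
```

Call:
apply_moves(angular=[[0, 0, 0], [0, 0, 0], [0, 0, 0], [0, 0, 0], [0, 0, 0], [0, 0, 0], [0, 0, 0], [0, 0, 0]], travel=[[0.32, 0.03, -0.4], [0.33, 0.04, -0.42], [0.3, 0.03, -0.36], [0, 0, 0], [0, 0, 0], [0, 0, 0], [0, 0, 0], [0, 0, 0]], jaw=[0.55, 0.55, 0.55, 0.55, 0.05, 0.05, 0.05, 0.05], force=40)

```text
time: 18.82
tool_pos: [525.3, -155.3, 169.0]
tcp_rot: [179.9, -40.0, 6.4]
ft_force: [-3.9, 2.1, 6.9]
finger_gap: 13.6
grip_force: 43.7
```

Call:
apply_moves(angular=[[0, 0, 0], [0, 0, 0], [0, 0, 0], [0, 0, 0], [0, 0, 0], [0, 0, 0], [0, 0, 0], [0, 0, 0]], travel=[[0, 0, 0.3], [0, 0, 0.6], [0, 0, 0.9], [0, 0, 0.9], [0, 0, 0.4], [0, 0, 0], [0, 0, 0], [0, 0, 0]], jaw=[0.05, 0.05, 0.05, 0.05, 0.05, 0.05, 0.05, 0.05])

```text
time: 19.82
tool_pos: [524.3, -154.5, 289.4]
tcp_rot: [-179.8, -39.7, 6.3]
ft_force: [0.0, -0.1, -2.3]
finger_gap: 13.5
grip_force: 42.6
```

```bash
python3 - <<'E'
from h import *
print(r.sense()["ft_force"],r.sense()["wrist_torque"])
for x,z in((-50,238),(0,238)): plan(hook2grip(rack(x,50,z),8)+[0,0,1],8)
E
```

```text
[ 0.03 -0.12 -2.28] [-0.04  0.47  0.01]
TCP [ 524.26 -154.48  289.41] -> [591.24 122.36 296.6 ] travel [1.67 6.92 0.18] ang [-0.01 -0.04  0.2 ]
TCP [ 524.26 -154.48  289.41] -> [640.76 129.32 296.6 ] travel [2.91 7.1  0.18] ang [-0.01 -0.04  0.2 ]
```

```bash
python3 - <<'E'
from h import *
for x,z in((-50,240),(0,240)): plan(hook2grip(rack(x,57,z),8)+[0,0,1],8)
E
```

```text
TCP [ 524.26 -154.48  289.41] -> [590.27 129.3  298.6 ] travel [1.65 7.09 0.23] ang [-0.01 -0.04  0.2 ]
TCP [ 524.26 -154.48  289.41] -> [639.78 136.25 298.6 ] travel [2.89 7.27 0.23] ang [-0.01 -0.04  0.2 ]
```

Call:
apply_moves(angular=[[0, 0, 0.05], [0, 0, 0.05], [0, 0, 0.05], [0, 0, 0.05], [0, 0, 0], [0, 0, 0], [0, 0, 0], [0, 0, 0], [0, 0, 0], [0, 0, 0], [0, 0, 0], [0, 0, 0]], travel=[[0, 0.4, 0.1], [0, 0.8, 0.13], [0, 1, 0], [0, 1, 0], [0.1, 1, 0], [0.3, 1, 0], [0.4, 0.9, 0], [0.5, 0.7, 0], [0.35, 0.29, 0], [0, 0, 0], [0, 0, 0], [0, 0, 0]], jaw=[0.05, 0.05, 0.05, 0.05, 0.05, 0.05, 0.05, 0.05, 0.05, 0.05, 0.05, 0.05])

```text
time: 21.32
tool_pos: [590.5, 128.1, 300.9]
tcp_rot: [-180.0, -39.9, 7.9]
ft_force: [0.0, -0.3, -0.4]
finger_gap: 13.2
grip_force: 42.6
```

```bash
python3 - <<'E'
from h import *
s=cam("side"); tilt(s); print(r.sense()["ft_force"],r.sense()["wrist_torque"]); plan(hook2grip(rack(0,57,240),8)+[0,0,1],8)
cv2.imwrite("pics/c1.png",crop(s,225,160,100,100,6)); print((proj(s,[rack(-50,57,240),rack(0,57,203),rack(0,120,206)])-[225,160])*6)
E
```

```text
ball 180 [246.18 251.  ] area 34 off 0.1 tilt 0.051
ball -180 [269.07 177.71] area 14 off 0.1 tilt 0.052
[ 0.96 -0.41 -1.12] [-0.07  0.51 -0.03]
TCP [590.58 128.08 301.01] -> [639.78 136.25 298.6 ] travel [ 1.23  0.2  -0.06] ang [ 0.   -0.01  0.01]
[[283.9  321.54]
 [185.24 376.44]
 [159.57 459.74]]
```

View pics/c1.png

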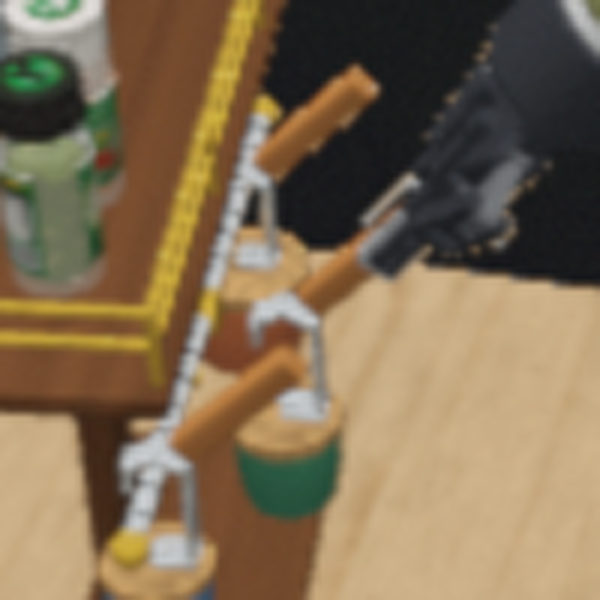

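Green hook mouth at (285,325) against a prediction of (284,321); blue hook at (155,460), so it still hangs at about 120. Over the bar and lower to level.

Call:
apply_moves(angular=[[0, 0, 0], [0, 0, 0], [0, 0, 0], [0, 0, 0], [0, 0, 0], [0, 0, 0], [0, 0, 0], [0, 0, 0], [0, 0, 0], [0, 0, 0]], travel=[[0.4, 0.07, 0], [0.5, 0.08, 0], [0.33, 0.05, 0], [0, 0, 0], [0, 0, -0.3], [0, 0, -0.3], [0, 0, -0.3], [0, 0, -0.14], [0, 0, 0], [0, 0, 0]], jaw=[0.05, 0.05, 0.05, 0.05, 0.05, 0.05, 0.05, 0.05, 0.05, 0.05])

```text
time: 22.62
tool_pos: [640.4, 136.7, 260.2]
tcp_rot: [180.0, -39.9, 8.0]
ft_force: [0.3, -0.3, 1.6]
finger_gap: 13.8
grip_force: 43.0
```

```bash
python3 - <<'E'
from h import *
tilt(); print(r.sense()["tool_pos"],r.sense()["ft_force"],r.sense()["wrist_torque"])
E
```

```text
ball 180 [246.43 254.67] area 30 off 0.3 tilt -0.023
ball -180 [269.12 174.5 ] area 8 off 0.2 tilt -0.018
[640.47 136.73 260.28] [ 0.83 -0.08  1.24] [-0.01 -0.06  0.02]
```

Call:
apply_moves(angular=[[0, 0, 0], [0, 0, 0], [0, 0, 0], [0, 0, 0], [0, 0, 0], [0, 0, 0], [0, 0, 0]], travel=[[0, 0, 0.03], [0, 0, 0], [0, 0, 0], [-0.25, -0.035, 0.3], [-0.5, -0.07, 0.6], [-0.5, -0.07, 0.6], [0, 0, 0]], jaw=[0.05, 0.35, 0.35, 0.35, 0.35, 0.35, 0.35])

```text
time: 23.55
tool_pos: [590.4, 129.8, 323.7]
tcp_rot: [180.0, -40.1, 8.0]
ft_force: [0.3, 0.1, 0.6]
finger_gap: 30.0
grip_force: 0.0
```

```bash
python3 - <<'E'
from h import *
for i in range(10): tilt()
print(r.sense()["tool_pos"])
E
```

```text
ball 180 [246.46 253.26] area 35 off 0.1 tilt 0.006
ball -180 [269.   175.33] area 9 off 0.0 tilt 0.000
ball 180 [246.5  253.35] area 34 off 0.0 tilt 0.004
ball -180 [269.   175.33] area 9 off 0.0 tilt 0.000
ball 180 [246.38 253.32] area 34 off 0.1 tilt 0.005
ball -180 [269.   175.33] area 9 off 0.0 tilt 0.000
ball 180 [246.38 253.32] area 34 off 0.1 tilt 0.005
ball -180 [269.   175.33] area 9 off 0.0 tilt 0.000
ball 180 [246.33 253.39] area 33 off 0.2 tilt 0.003
ball -180 [269.   175.33] area 9 off 0.0 tilt 0.000
ball 180 [246.33 253.39] area 33 off 0.2 tilt 0.003
ball -180 [269.   175.33] area 9 off 0.0 tilt 0.000
ball 180 [246.33 253.39] area 33 off 0.2 tilt 0.003
ball -180 [269.   175.33] area 9 off 0.0 tilt 0.000
ball 180 [246.38 253.5 ] area 32 off 0.2 tilt 0.001
ball -180 [269.   175.33] area 9 off 0.0 tilt 0.000
ball 180 [246.29 253.45] area 31 off 0.3 tilt 0.002
ball -180 [269.   175.33] area 9 off 0.0 tilt 0.000
ball 180 [246.38 253.5 ] area 32 off 0.2 tilt 0.001
ball -180 [269.   175.33] area 9 off 0.0 tilt 0.000
[590.05 129.68 319.69]
```

The bar is level to within a few milliradians. Back off, take a last look, then hand in.

Call:
apply_moves(angular=[[0, 0, 0], [0, 0, 0], [0, 0, 0], [0, 0, 0], [0, 0, 0], [0, 0, 0]], travel=[[-0.5, 0, 0.1], [-0.8, 0, 0.2], [-0.5, 0, 0.1], [0, 0, 0], [0, 0, 0], [0, 0, 0]], jaw=[0.35, 0.35, 0.35, 0.35, 0.35, 0.35])

```text
time: 24.8
tool_pos: [518.4, 129.6, 335.8]
tcp_rot: [180.0, -39.8, 8.0]
ft_force: [-0.6, 1.0, 0.6]
finger_gap: 29.9
grip_force: 0.0
```

```bash
python3 - <<'E'
from h import *
s=cam("side"); tilt(s); cv2.imwrite("pics/z.png",crop(s,220,140,160,140,4)); print(np.abs(r.sense()["qd"]).max())
E
```

```text
ball 180 [246.33 253.39] area 33 off 0.2 tilt 0.003
ball -180 [269.   175.33] area 9 off 0.0 tilt 0.000
0.21063001288667557
```

View pics/z.png

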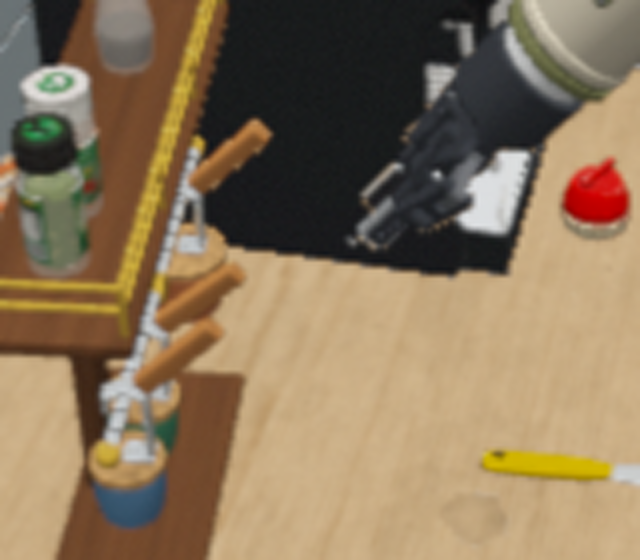

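All three pots hang free with hooks at about (190,190), (155,325) and (120,390). The bar is level and the gripper is clear.

```bash
python3 -c "
from bench import r
print(r.hand_in())"
```

```text
the job is handed in; nothing more can be done
None
```

The job is handed in: the blue (left), large (right) and green (left) pots were hung in that order and hang free, with the bar level within about 0.003 rad, 25 s of the 72 s used, and no bystander touched.

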